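# Evacuate the desiccator with the hand pump

### The job

Draw the vacuum in the desiccator: push the blue plunger of its hand pump all the way down and let it spring all the way back up, again and again, until the orange indicator pin beside it pops fully out and its green foot band shows. Only press on the plunger's pad from above; do not pull it up, do not touch the pin or the desiccator, leave everything else where it stands, and finish with the plunger let go and up.

Things in the scene. Friction and masses are not known exactly. Their poses are not given: they have to be found in the camera images.
- station: vacuum station, fixed: grey base plate 130 (x) x 180 (y) x 12 mm. Origin on the work surface at the foot of the vertical pump axis, z up; y points from the pump to the white indicator housing (52 x 46 mm, 88 mm tall, centred 85 mm along y) and on to the desiccator. The pump barrel is 110 mm tall, 58 mm across at its collar
- desiccator: black round vessel with a clear dome, 168 mm across, 157 mm tall, fixed to the station 230 mm along the station's y axis; origin under its centre. Not to be touched
- plunger_top (a point): centre of the flat top of the blue round plunger pad (44 mm across, 12 mm thick), 152 mm above the work surface when up; it moves straight down with the plunger
- plunger (a joint): travel in m: 0 = up at rest, 0.022 = fully down at its stop; negative = pulled up. A spring lifts it by itself in about 0.3 s; about 10 N at the bottom, 12 N while moving. Each full stroke ratchets the pin up about 7 mm; the plunger must rise almost fully between strokes: strokes under 13 mm gain nothing. Extra strokes once the pin is out do nothing
- indicator (a joint): height of the indicator pin in m: starts between 0 (cap resting on the collar) and 0.010, climbs by steps, and from about 0.033 snaps by itself to 0.040 = fully out. Stays where it is between strokes. About four or five full strokes are needed
- indicator_pin: the orange pin, 16 mm across with a 20 mm cap, and a green band 9 mm tall at its foot (the band clears the collar only when the pin is out). Origin is on the pin axis, 92 mm below the top of the cap. Not to be touched
- pin_top (a point): centre of the top of the pin's cap; it stands 92 mm above the work surface when the pin is in and 132 mm when fully out; 85 mm from the plunger axis
- pin_collar (a point): centre of the dark collar on top of the indicator housing, 90 mm above the work surface, through which the pin rises
- flask_a: empty conical glass flask with a blue stopper, base 76 mm across, 131 mm tall; loose bystander; origin under its centre
- flask_b: second flask, the same as flask_a; loose bystander; origin under its centre
- tube_rack: blue block rack with 12 holes, 70 x 110 x 40 mm; loose bystander; origin under its centre
- tip_box: grey box with a yellow lid, 87 x 122 x 63 mm; loose bystander; origin under its centre
- pen_cup: black cup with three pens, 72 mm across, about 135 mm tall with the pens; loose bystander; origin under its centre
- dishes: stack of three clear dishes with amber filling, 90 mm across, 42 mm tall; loose bystander; origin under its centre
- jar: jar with a red cap, 60 mm across, 100 mm tall; loose bystander; origin under its centre

How it is judged (in metres and radians):
On the way, in this order (a step that is already met when the one before it is completed fails the run):
1. the plunger is pushed down for a first stroke (value of joint plunger above 0.015 m and value of joint indicator below 0.03 m).
2. the indicator pin is fully out (value of joint indicator above 0.037 m), for 0.2 s.
At the end, for the whole second after the job is handed in: The indicator pin stands fully out (above 37 of its 40 mm) and at rest, and the plunger is back up (within 4 mm of its rest) (value of joint indicator above 0.037 m and value of joint plunger below 0.004 m and velocity of joint indicator below 0.01 m/s); the robot touches nothing.
It fails at once if the indicator pin is touched by the robot (over 0.5 N) (contact force between any of the fingers, the arm and indicator_pin above 0.5 N).
It fails at once if the plunger is pulled up more than 5 mm above its rest (value of joint plunger below -0.005 m).
It fails at once if the desiccator is pushed with more than 3 N (contact force between any of the fingers, the arm and desiccator above 3 N).
It fails at once if a bystander is moved, lifted or tipped (more than 20 mm) (distance of any of flask_a, flask_b, tube_rack, tip_box, pen_cup, dishes, jar from where it was at the start of the episode above 0.02 m).
It also fails if it takes over 48 s, if anything falls off the work surface, if the arm or the gripper's body presses on something with over 40 N, if the wrist force passes 120 N, or if a joint passes its speed limit or range.

### The arm

A 6-joint arm with a two-finger parallel gripper is mounted at the origin on the work surface. World frame = base frame: x ahead of the robot, y to its left, z up, the work surface at z = 0. Lengths are in m, angles in degrees, forces in N, time in s.
With the tool pointing down it reaches from about 0.325 to 0.9 m from the base axis. Payload 3.5 kg.
Tool frame: the origin (TCP) lies midway between the tips of the shut fingers; the grasp point (between the pads) lies 19 mm behind it (robot.hold_point_z is the distance from the TCP to the grasp point, in m); x points along the fingers, z is the direction in which the jaws open and shut, and the axes are right-handed (so a half turn about x gives the same grasp; the last joint's range is limited). The gripper opens to 85 mm and grips with 20 to 120 N. Pads are 22 mm wide; open, the fingers measure 114 mm over their backs; the gripper's body (76 mm by 85 mm) begins 54 mm behind the grasp point. The pads swing forward as they close: fully open they stand 13 mm farther back than shut.
Start: joints at [70.107, 15.837, -1.513, 72.651, 0, 84.076], TCP at [0.151, 0.607, 0.231] pointing down, gripper open.
Joint ranges: [-178.77, 178.77], [-48.84, 107.48], [-61.69, 71.31], [-111.58, 123.2], [-90, 87.43], [-180, 180]. Speed limits (degrees/s): [147.25, 147.25, 180, 180, 180, 180].

### API

Orientations are given as a 3x3 rotation matrix whose columns are the frame's x, y, z axes.
In Python, from cell import robot gives the robot as it stands. The module is installed in compiled form; this text tells all that it offers.
- The arm moves only by the tool drive_tool, never from a script. Its argument "increments" is text: rows parted by semicolons, each of 7 numbers parted by spaces: the shift along the world's x, y, z in mm, then the turn, a rotation vector about the world's x, y, z in rad, then the finger opening in mm, from 0 to 85.4. In form: x y z rx ry rz claw; .... A call has 1 to 12 rows; each row is the pose to reach, as a shift and turn from the pose commanded when the call began; what a row does not reach only later rows make up. A row lasts 1/12 s, in which the tool goes at most 41.7 mm and 7.16 degrees, less where a joint would pass 70% of its speed; a pose out of reach is approached as far as the arm can. A call with a gripper value outside its range is refused whole. The fingers move at their own pace and stop on an object; the grip force is fixed at half the most. Time passes only in rows, so rows that repeat a pose let the fingers close. It gives the time, the measured TCP pose, the force and the opening at its end, in the units of the state.
- robot.read_state(): the state, without advancing time (a new reading comes with each control period).
- robot.camera(name): name is "scene" or "side" or "wrist"; returns (picture, depth): 420x560x3 uint8, red, green, blue; 420x560 float32, m along the optical axis (not along the pixel's ray), 0 where there is no reading.
- robot.camera_model(name): a dict with "mtx" (3x3 intrinsics, pixels), "dist" ([k1, k2, p1, p2, k3] as OpenCV has them; the pictures are not rectified), "eye" and "rotation" of the camera in the world; the wrist camera has in their place "mount" (4x4, takes a point from camera to tool coordinates, whose origin is the TCP and whose axes are the tool frame's). Camera axes: x right, y down, z forward; pixel columns grow to the right and rows downward; lengths in m; the calibration is good to about 2 mm. A picture is of the moment at which its call begins: read the wrist's pose just before it. camera_model takes no time and is no camera call.
- robot.close_job(): hands the job in, once; it reports no verdict.
The state is a dict: "time_s": time; "joint_pos": joint angles; "qd": joint speeds; "joint_torque": joint torques, N m; "tool_pos": TCP position; "orientation": TCP orientation; "force": force on the tool from outside, world axes, zero at the start; "wrist_torque": the same for the moment, N m; "opening": finger opening in m.
Only numpy, scipy, OpenCV 4.12 (cv2) and the standard library are available. Lean on these libraries where they do the work, as an engineer would, in place of code of your own. Each camera call takes 0.05 s, during which the arm holds its last target.

## Working session

There is one attempt and no reset: what is moved stays moved. The work goes in short steps, Python scripts to look and compute and a tool call to move; the robot and the scene stay as the last step left them, time stands still between calls to the robot, and variables do not carry over. Pictures are saved under pics/ and viewed, and the job is handed in when it is done.

Besides the shell and the picture viewer there is one more tool, called after "Emit:" in YAML: its name, and indented under it one key for each argument. drive_tool: Moves the arm, as the interface text tells. Its arguments: {"type":"object","properties":{"increments":{"type":"string"}},"required":["increments"]}

```bash
mkdir -p pics; python3 - <<'E'
from cell import robot
import cv2,numpy as np
s=robot.read_state();print(s)
for n in("scene","side"):
    p,d=robot.camera(n);cv2.imwrite(f"pics/{n}0.png",p[:,:,::-1]);np.savez(f"{n}0.npz",p=p,d=d);print(robot.camera_model(n))
E
```

```text
{'time_s': 0.0, 'joint_pos': array([ 7.01053673e+01,  1.58809401e+01, -1.59979684e+00,  7.26495934e+01,
        7.63050978e-04,  8.40772326e+01]), 'qd': array([-0.01172921,  0.03457794,  0.01279598, -0.08128537, -0.08716009,
       -0.05328623]), 'joint_torque': array([-4.22191579e-04, -4.45514596e+01,  2.95198828e+01,  1.63526513e-02,
       -2.46343971e-04,  5.06994979e-06]), 'tool_pos': array([0.15062269, 0.60576719, 0.23011456]), 'orientation': array([[-7.86580636e-04, -9.70414302e-01,  2.41444536e-01],
       [-2.13440486e-03,  2.41445690e-01,  9.70411986e-01],
       [-9.99997413e-01,  2.47966886e-04, -2.26117351e-03]]), 'force': array([ 0.01801124, -0.09093641, -0.27862754]), 'wrist_torque': array([-0.04055452,  0.02892228, -0.04617056]), 'opening': 0.08537455996946186}
{'mtx': array([[535.06542989,   0.        , 271.55933791],
       [  0.        , 535.06542989, 203.51099533],
       [  0.        ,   0.        ,   1.        ]]), 'dist': array([-0.18486509,  0.        ,  0.        ,  0.        ,  0.        ]), 'eye': array([ 1.49830918, -0.32933682,  1.20909503]), 'rotation': array([[ 0.30092606,  0.69408975, -0.65397471],
       [ 0.95364116, -0.22151576,  0.20371378],
       [-0.00347006, -0.68495999, -0.72857242]])}
{'mtx': array([[389.22621493,   0.        , 279.27793321],
       [  0.        , 389.22621493, 213.59152035],
       [  0.        ,   0.        ,   1.        ]]), 'dist': array([-0.00939113,  0.        ,  0.        ,  0.        ,  0.        ]), 'eye': array([ 0.05582487, -0.79261764,  0.61942671]), 'rotation': array([[ 0.86541065, -0.23576433,  0.44213074],
       [-0.50095316, -0.42560861,  0.75359355],
       [ 0.01050417, -0.87365468, -0.48643311]])}
```

View pics/scene0.png

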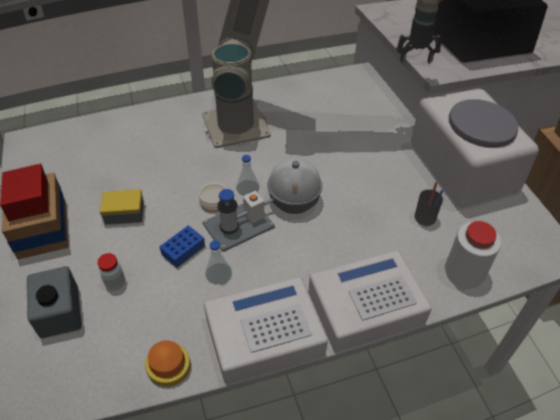

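View pics/side0.png

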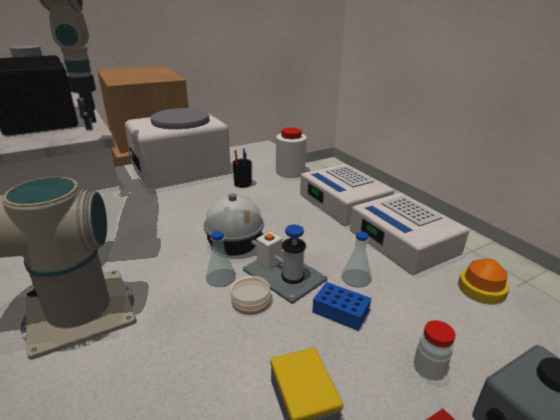

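The plunger pad shows at about (227,196) in the scene view and (294,231) in the side view. The orange pin is at (253,198) and (268,237). I'll measure both across the two views.

```bash
cat > h.py <<'E'
import cv2,numpy as np
def ray(m,uv):
    q=cv2.undistortPoints(np.array([[uv]],float),m["mtx"],m["dist"])[0,0]
    return m["eye"],m["rotation"]@np.array([q[0],q[1],1])
def onz(m,uv,z):
    e,r=ray(m,uv);return e+r*(z-e[2])/r[2]
def tri(a,b):
    (e1,r1),(e2,r2)=a,b
    t=np.linalg.lstsq(np.c_[r1,-r2],e2-e1,rcond=None)[0]
    p,q=e1+t[0]*r1,e2+t[1]*r2
    return (p+q)/2,np.linalg.norm(p-q)
def depthpt(m,uv,d):
    e,r=ray(m,uv);return e+r*d
E
python3 - <<'E'
from cell import robot
from h import *
M={n:robot.camera_model(n) for n in("scene","side")}
win={"scene":(215,185,270,245),"side":(255,220,312,300)}
for n in win:
    z=np.load(n+"0.npz");p,d=z["p"],z["d"];x0,y0,x1,y1=win[n]
    cv2.imwrite(f"pics/{n}_z.png",cv2.resize(p[y0:y1,x0:x1,::-1],None,fx=8,fy=8,interpolation=0)[:600,:800])
    h=cv2.cvtColor(p,cv2.COLOR_RGB2HSV)
    for c,lo,hi in(("blue",(100,120,50),(130,255,255)),("orange",(3,120,80),(22,255,255))):
        m=np.zeros(h.shape[:2],np.uint8);m[y0:y1,x0:x1]=cv2.inRange(h,lo,hi)[y0:y1,x0:x1]
        k,_,st,ce=cv2.connectedComponentsWithStats(m)
        for i in range(1,k):
            if st[i,4]>8:
                u,v=ce[i];dd=d[int(round(v)),int(round(u))]
                print(n,c,st[i],ce[i].round(1),"depthpt",depthpt(M[n],(u,v),dd).round(4),"z.146",onz(M[n],(u,v),.146).round(4))
E
```

```text
scene blue [220 190  13  11 122] [226.1 194.9] depthpt [ 0.4813 -0.1437  0.1532] z.146 [ 0.4744 -0.1425  0.146 ]
scene blue [215 240   5   5  18] [216.6 242.6] depthpt [ 0.6217 -0.2059  0.1331] z.146 [ 0.6321 -0.2074  0.146 ]
scene orange [250 195   7   5  23] [253. 197.] depthpt [ 0.4549 -0.0606  0.0924] z.146 [ 0.505  -0.0735  0.146 ]
side blue [286 225  17  14 185] [294.  230.9] depthpt [ 0.4705 -0.1534  0.1506] z.146 [ 0.4746 -0.1471  0.146 ]
side orange [266 234   7   5  31] [269. 236.] depthpt [ 0.4529 -0.0661  0.0939] z.146 [ 0.4135 -0.1382  0.146 ]
```

```bash
python3 - <<'E'
import cv2
a=cv2.imread("pics/scene_z.png");b=cv2.imread("pics/side_z.png")
print(a.shape,b.shape)
E
python3 - <<'E'
from cell import robot
from h import *
M={n:robot.camera_model(n) for n in("scene","side")}
f=lambda a,b:tri(ray(M["scene"],a),ray(M["side"],b))
print(f((226.1,194.9),(294,230.9)),f((253,197),(269,236)))
# bystander approx: flask stoppers, desiccator knob
print("flask near",f((246.5,159),(217.5,238)),"flask far",f((215.5,245),(361.5,239)),"knob",f((295.5,165),(233,198)))
E
```

```text
(480, 440, 3) (600, 456, 3)
(array([ 0.47540912, -0.14357867,  0.14525338]), np.float64(0.003394237000488132)) (array([ 0.45482351, -0.06109014,  0.09127706]), np.float64(0.0019679905019425077))
flask near (array([ 0.32293234, -0.04364243,  0.11863528]), np.float64(0.006476852706804853)) flask far (array([ 0.62038423, -0.21285349,  0.11842196]), np.float64(0.009237100393159893)) knob (array([0.42049321, 0.07937809, 0.1461684 ]), np.float64(0.004434250716515055))
```

View pics/scene_z.png

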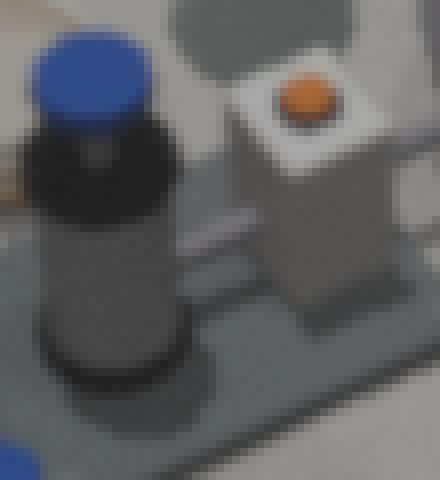

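View pics/side_z.png

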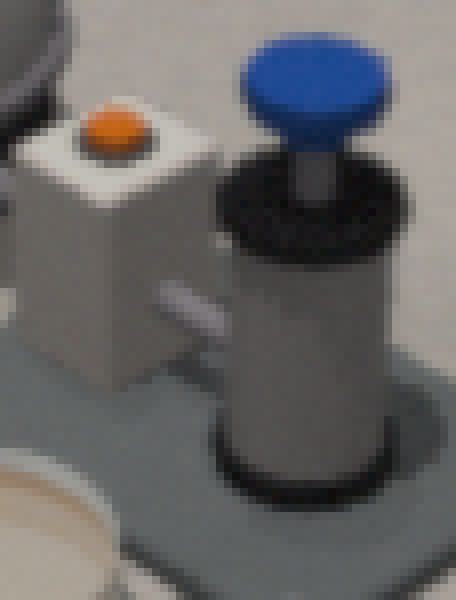

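The pad centre is at about (0.475, -0.144) and the pin at (0.455, -0.061), and they check out at 85 mm apart. The pin starts close to its lowest position. I'll close the fingers and swing over at height, turning the tool along the way.

Emit:
drive_tool:
  increments: "10 -10 10 0 0 -0.03 0; 30 -30 20 0 0 -0.1 0; 54 -55 30 0 0 -0.18 0; 78 -82 30 0 0 -0.26 0; 102 -110 30 0 0 -0.34 0; 126 -138 30 0 0 -0.42 0; 150 -166 30 0 0 -0.5 0; 174 -194 30 0 0 -0.58 0; 198 -222 30 0 0 -0.66 0; 220 -250 30 0 0 -0.74 0; 240 -278 30 0 0 -0.82 0; 255 -305 30 0 0 -0.9 0"

```text
time_s: 1.1
tool_pos: [0.4073, 0.2992, 0.2618]
orientation: [[0.001, -0.409, 0.913], [-0.0, 0.913, 0.409], [-1.0, -0.001, 0.001]]
force: [0.8, -0.3, 0.5]
opening: -0.0
```

Emit:
drive_tool:
  increments: "8 -30 0 0 0 -0.05 0; 14 -65 0 0 0 -0.1 0; 20 -100 0 0 0 -0.15 0; 26 -136 0 0 0 -0.2 0; 32 -172 0 0 0 -0.25 0; 38 -208 0 0 0 -0.3 0; 44 -244 0 0 0 -0.3 0; 50 -280 0 0 0 -0.3 0; 56 -316 0 0 0 -0.3 0; 62 -350 0 0 0 -0.3 0; 66 -380 0 0 0 -0.3 0; 66 -380 0 0 0 -0.3 0"

```text
time_s: 2.1
tool_pos: [0.4725, -0.0836, 0.2617]
orientation: [[0.001, -0.12, 0.993], [-0.003, 0.993, 0.12], [-1.0, -0.003, 0.001]]
force: [0.1, 0.5, 0.0]
opening: -0.0001
```

Emit:
drive_tool:
  increments: "1 -20 0 0 0 0 0; 2 -45 0 0 0 0 0; 3 -61 0 0 0 0 0; 3 -61 0 0 0 0 0; 3 -61 0 0 0 0 0"

```text
time_s: 2.52
tool_pos: [0.4743, -0.1397, 0.2614]
orientation: [[-0.0, -0.125, 0.992], [0.001, 0.992, 0.125], [-1.0, 0.001, -0.0]]
force: [-0.1, 0.3, -0.1]
opening: -0.0001
```

```bash
python3 - <<'E'
from cell import robot
from h import *
s=robot.read_state();print(s["tool_pos"],s["force"])
p,d=robot.camera("wrist");cv2.imwrite("pics/w1.png",p[:,:,::-1])
m=robot.camera_model("wrist");X=np.array(m["mount"])
T=np.eye(4);T[:3,:3]=s["orientation"];T[:3,3]=s["tool_pos"];W=T@X
M=dict(mtx=m["mtx"],dist=m["dist"],eye=W[:3,3],rotation=W[:3,:3])
h=cv2.cvtColor(p,cv2.COLOR_RGB2HSV)
for c,lo,hi,z in(("blue",(100,120,40),(130,255,255),.152),("orange",(3,120,60),(22,255,255),.094)):
    k,_,st,ce=cv2.connectedComponentsWithStats(cv2.inRange(h,lo,hi))
    for i in range(1,k):
        if st[i,4]>150: print(c,st[i],ce[i].round(1),onz(M,ce[i],z).round(4))
E
```

```text
[ 0.47434782 -0.13970012  0.26141905] [-0.13297853  0.26814385 -0.12878911]
blue [  71   21   42   42 1355] [91.6 42.1] [ 0.3362 -0.0477  0.152 ]
blue [ 253  175   57   56 2451] [280.8 202.7] [ 0.4749 -0.1422  0.152 ]
blue [285 239  30  24 254] [302.1 250.4] [ 0.4963 -0.1788  0.152 ]
blue [316 267  16  37 166] [322.4 287.2] [ 0.5172 -0.2088  0.152 ]
blue [416 275  34  31 799] [432.6 289.7] [ 0.6066 -0.1999  0.152 ]
orange [257  78  23  25 430] [268.3  90. ] [ 0.4539 -0.0619  0.094 ]
orange [523 367  37  29 620] [546.1 378. ] [ 0.7895 -0.3208  0.094 ]
```

View pics/w1.png

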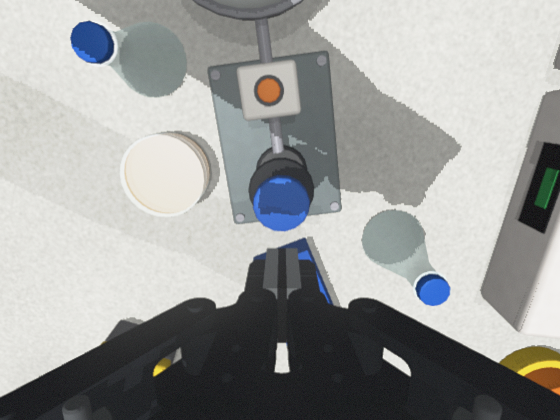

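The wrist view puts the pad at (281,203), which is (0.475, -0.142), and the pin at (268,90), which is (0.454, -0.062). That agrees with the two-view fix. I'll check where I am, then descend.

```bash
python3 - <<'E'
from cell import robot
s=robot.read_state();print(s["tool_pos"],s["joint_pos"]);print(robot.camera_model("wrist")["mount"])
E
```

```text
[ 0.47432625 -0.13905866  0.26137484] [-2.38551868e+01  1.64521454e+00 -1.45564739e+01  7.38432900e+01
  2.97291102e-02  5.89210582e+01]
[[-1.96506745e-04 -2.83638741e-01  9.58931189e-01 -1.42003002e-01]
 [ 1.37766123e-03 -9.58930375e-01 -2.83638218e-01  7.16030638e-02]
 [ 9.99999032e-01  1.26534550e-03  5.79194384e-04  6.84904783e-04]
 [ 0.00000000e+00  0.00000000e+00  0.00000000e+00  1.00000000e+00]]
```

Emit:
drive_tool:
  increments: "0 0 -20 0 0 0 0; 0 0 -45 0 0 0 0; 0 0 -70 0 0 0 0; 0 0 -85 0 0 0 0; 0 0 -95 0 0 0 0; 0 0 -95 0 0 0 0"

```text
time_s: 3.07
tool_pos: [0.4729, -0.1377, 0.1641]
orientation: [[-0.004, -0.128, 0.992], [0.002, 0.992, 0.128], [-1.0, 0.003, -0.004]]
force: [-1.0, -0.8, 0.2]
opening: 0.0001
```

Emit:
drive_tool:
  increments: "1 -4 -2 0 0 0 0; 2 -5 -6 0 0 0 0; 2 -5 -12 0 0 0 0; 2 -5 -19 0 0 0 0; 2 -5 -26 0 0 0 0; 2 -5 -32 0 0 0 0; 2 -5 -35 0 0 0 0; 2 -5 -35 0 0 0 0"

```text
time_s: 3.73
tool_pos: [0.4785, -0.1452, 0.1324]
orientation: [[0.003, -0.127, 0.992], [-0.001, 0.992, 0.127], [-1.0, -0.002, 0.003]]
force: [-0.5, -0.5, 9.8]
opening: 0.0001
```

Emit:
drive_tool:
  increments: "0 0 -2 0 0 0 0; 0 0 -4 0 0 0 0; 0 0 -5 0 0 0 0; 0 0 -5 0 0 0 0"

```text
time_s: 4.07
tool_pos: [0.4787, -0.1453, 0.1299]
orientation: [[0.004, -0.127, 0.992], [-0.002, 0.992, 0.127], [-1.0, -0.002, 0.004]]
force: [-4.8, 1.5, 20.6]
opening: -0.0002
```

```bash
python3 - <<'E'
from cell import robot
import cv2
s=robot.read_state();print(s["tool_pos"],s["force"])
p,d=robot.camera("side");cv2.imwrite("pics/s2.png",cv2.resize(p[180:310,220:340,::-1],None,fx=4.6,fy=4.6))
E
```

```text
[ 0.47866732 -0.14531357  0.12993127] [-4.75277587  1.46431066 20.58628426]
```

View pics/s2.png

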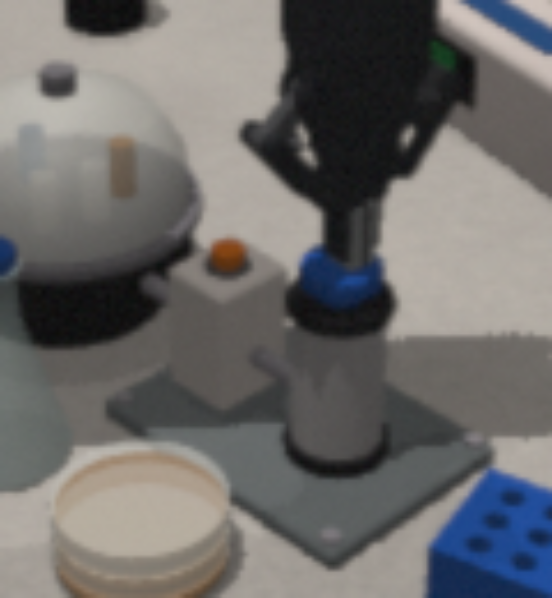

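The plunger is fully down: the TCP is at 0.130 with 20 N at the stop. The pin has risen slightly, with its cap at (228,255) in the crop. Now I'll do release-and-press cycles.

Emit:
drive_tool:
  increments: "0 0 15 0 0 0 0; -1 0 38 0 0 0 0; -3 1 38 0 0 0 0; -3 1 38 0 0 0 0; -3 1 38 0 0 0 0; -3 1 30 0 0 0 0; -3 1 22 0 0 0 0; -3 1 14 0 0 0 0; -3 1 7 0 0 0 0; -3 1 1 0 0 0 0; -3 1 0 0 0 0 0; -3 1 0 0 0 0 0"

```text
time_s: 5.12
tool_pos: [0.474, -0.1435, 0.1298]
orientation: [[-0.0, -0.127, 0.992], [-0.0, 0.992, 0.127], [-1.0, -0.0, -0.0]]
force: [-10.5, 4.1, 30.8]
opening: -0.0002
```

```bash
python3 - <<'E'
from cell import robot
import cv2
s=robot.read_state();print(s["tool_pos"],s["force"])
p,d=robot.camera("side");cv2.imwrite("pics/s3.png",cv2.resize(p[180:310,220:340,::-1],None,fx=4.6,fy=4.6))
E
```

```text
[ 0.47399832 -0.14350975  0.12978777] [-10.50513683   4.12965764  30.79223517]
```

View pics/s3.png

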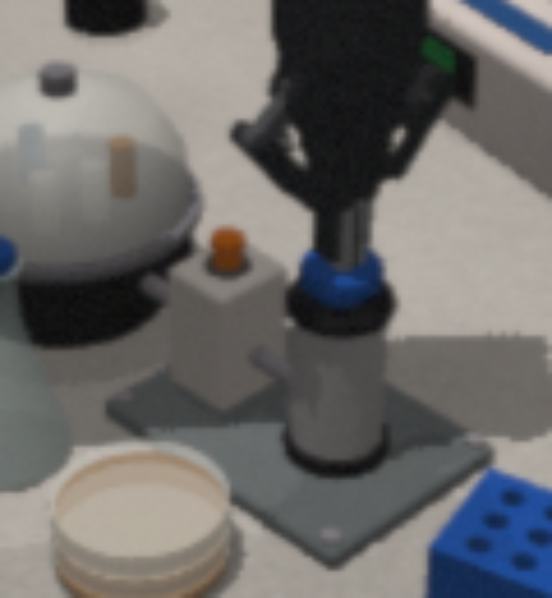

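The second stroke registered: the pin's cap is now at (228,240) in the crop, clearly higher. I'll repeat with a slightly lighter bottom.

Emit:
drive_tool:
  increments: "0 0 15 0 0 0 0; 0 0 38 0 0 0 0; 0 0 38 0 0 0 0; 0 0 38 0 0 0 0; 0 0 38 0 0 0 0; 0 0 30 0 0 0 0; 0 0 22 0 0 0 0; 0 0 14 0 0 0 0; 0 0 8 0 0 0 0; 0 0 3 0 0 0 0; 0 0 2 0 0 0 0; 0 0 2 0 0 0 0"

```text
time_s: 6.17
tool_pos: [0.4737, -0.1434, 0.1299]
orientation: [[-0.001, -0.127, 0.992], [0.0, 0.992, 0.127], [-1.0, 0.0, -0.001]]
force: [-6.1, 2.7, 20.3]
opening: 0.0002
```

Emit:
drive_tool:
  increments: "0 0 13 0 0 0 0; 0 0 36 0 0 0 0; 0 0 36 0 0 0 0; 0 0 36 0 0 0 0; 0 0 36 0 0 0 0; 0 0 28 0 0 0 0; 0 0 20 0 0 0 0; 0 0 12 0 0 0 0; 0 0 6 0 0 0 0; 0 0 1 0 0 0 0; 0 0 0 0 0 0 0; 0 0 0 0 0 0 0"

```text
time_s: 7.17
tool_pos: [0.4737, -0.1434, 0.1299]
orientation: [[-0.001, -0.127, 0.992], [0.0, 0.992, 0.127], [-1.0, 0.0, -0.001]]
force: [-5.7, 3.4, 19.7]
opening: -0.0001
```

```bash
python3 - <<'E'
from cell import robot
import cv2
s=robot.read_state();print(s["tool_pos"],s["force"])
p,d=robot.camera("side");cv2.imwrite("pics/s4.png",cv2.resize(p[180:310,220:340,::-1],None,fx=4.6,fy=4.6))
E
```

```text
[ 0.47368105 -0.14338223  0.12991615] [-5.70721215  3.35621222 19.69179209]
```

View pics/s4.png

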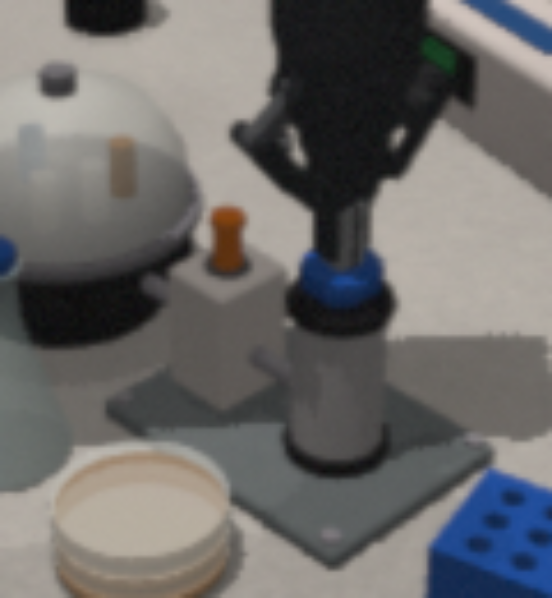

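The pin's cap is at (228,215), which is about 28 mm, and no green shows yet. One more stroke.

Emit:
drive_tool:
  increments: "0 0 13 0 0 0 0; 0 0 36 0 0 0 0; 0 0 36 0 0 0 0; 0 0 36 0 0 0 0; 0 0 36 0 0 0 0; 0 0 28 0 0 0 0; 0 0 20 0 0 0 0; 0 0 12 0 0 0 0; 0 0 6 0 0 0 0; 0 0 1 0 0 0 0; 0 0 0 0 0 0 0; 0 0 0 0 0 0 0"

```text
time_s: 8.22
tool_pos: [0.4737, -0.1434, 0.1299]
orientation: [[-0.0, -0.127, 0.992], [0.0, 0.992, 0.127], [-1.0, 0.0, -0.0]]
force: [-5.3, 2.6, 19.7]
opening: -0.0
```

```bash
python3 - <<'E'
from cell import robot
import cv2
s=robot.read_state();print(s["tool_pos"],s["force"])
p,d=robot.camera("side");cv2.imwrite("pics/s5.png",cv2.resize(p[180:310,220:340,::-1],None,fx=4.6,fy=4.6))
E
```

```text
[ 0.47373675 -0.14339314  0.1299256 ] [-5.34796789  2.58255069 19.71426594]
```

View pics/s5.png

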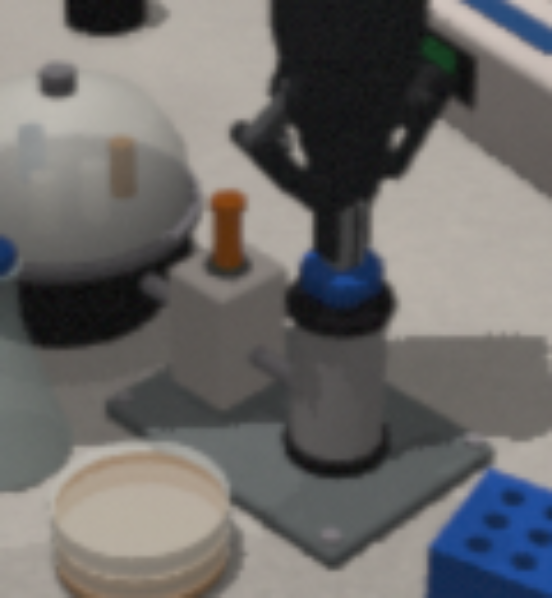

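The pin's cap is at (228,198) and there is still no green, so the pin hasn't snapped out. Another stroke does no harm either way.

Emit:
drive_tool:
  increments: "0 0 13 0 0 0 0; 0 0 36 0 0 0 0; 0 0 36 0 0 0 0; 0 0 36 0 0 0 0; 0 0 36 0 0 0 0; 0 0 28 0 0 0 0; 0 0 20 0 0 0 0; 0 0 12 0 0 0 0; 0 0 6 0 0 0 0; 0 0 1 0 0 0 0; 0 0 0 0 0 0 0; 0 0 0 0 0 0 0"

```text
time_s: 9.27
tool_pos: [0.4737, -0.1434, 0.1299]
orientation: [[-0.001, -0.127, 0.992], [0.0, 0.992, 0.127], [-1.0, 0.0, -0.001]]
force: [-5.5, 2.6, 19.6]
opening: -0.0
```

Emit:
drive_tool:
  increments: "0 0 13 0 0 0 0; 0 0 36 0 0 0 0; 0 0 60 0 0 0 0; 0 0 90 0 0 0 0; 0 0 120 0 0 0 0; 0 0 130 0 0 0 0; 0 0 130 0 0 0 0; 0 0 130 0 0 0 0; 0 0 130 0 0 0 0"

```text
time_s: 10.02
tool_pos: [0.4725, -0.1429, 0.2557]
orientation: [[-0.004, -0.127, 0.992], [0.002, 0.992, 0.127], [-1.0, 0.002, -0.004]]
force: [0.8, 0.8, -0.2]
opening: -0.0
```

```bash
python3 - <<'E'
from cell import robot
from h import *
s=robot.read_state();print(s["tool_pos"],s["force"])
p,d=robot.camera("side");cv2.imwrite("pics/s6.png",cv2.resize(p[180:310,220:340,::-1],None,fx=4.6,fy=4.6))
h=cv2.cvtColor(p,cv2.COLOR_RGB2HSV);m=robot.camera_model("side")
for c,lo,hi in(("blue",(100,120,50),(130,255,255)),("orange",(3,120,60),(22,255,255)),("green",(40,80,40),(85,255,255))):
    k,_,st,ce=cv2.connectedComponentsWithStats(cv2.inRange(h,lo,hi)[180:310,255:312])
    for i in range(1,k):
        if st[i,4]>8: print(c,st[i]+[255,180,0,0,0],ce[i]+[255,180])
E
```

```text
[ 0.47253256 -0.14291131  0.25569201] [ 0.8374831   0.80860465 -0.20390356]
blue [286 225  17  14 179] [293.96648045 231.17318436]
orange [266 222   7  17  93] [269.04301075 229.66666667]
```

View pics/s6.png

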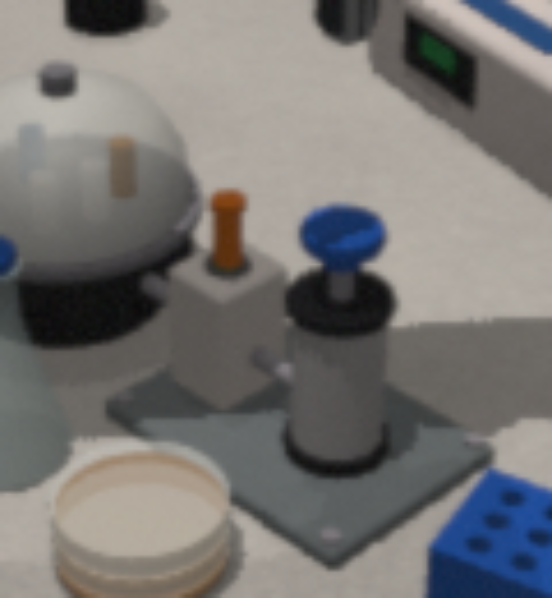

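The plunger is back up. The pin didn't climb on that last stroke: its cap is still at (228,198) and no green shows. I'll give it another stroke after the full rise it has just had, with slower travel.

Emit:
drive_tool:
  increments: "0 0 -25 0 0 0 0; 0 0 -60 0 0 0 0; 1 0 -85 0 0 0 0; 1 0 -95 0 0 0 0; 1 0 -101 0 0 0 0; 1 0 -107 0 0 0 0; 1 0 -113 0 0 0 0; 1 0 -119 0 0 0 0; 1 0 -125 0 0 0 0; 1 0 -130 0 0 0 0; 1 0 -131 0 0 0 0; 1 0 -131 0 0 0 0"

```text
time_s: 11.07
tool_pos: [0.4754, -0.1437, 0.13]
orientation: [[0.001, -0.127, 0.992], [-0.001, 0.992, 0.127], [-1.0, -0.001, 0.001]]
force: [-5.5, 2.3, 13.4]
opening: 0.0001
```

```bash
cat > look.py <<'E'
import sys
from cell import robot
from h import *
s=robot.read_state();print(s["time_s"],s["tool_pos"],s["force"])
p,d=robot.camera("side");cv2.imwrite(sys.argv[1],cv2.resize(p[180:310,220:340,::-1],None,fx=4.6,fy=4.6))
h=cv2.cvtColor(p,cv2.COLOR_RGB2HSV)
for c,lo,hi in(("blue",(100,120,50),(130,255,255)),("orange",(3,120,60),(22,255,255)),("green",(40,60,30),(85,255,255))):
    k,_,st,ce=cv2.connectedComponentsWithStats(cv2.inRange(h,lo,hi)[180:310,255:312])
    for i in range(1,k):
        if st[i,4]>4: print(c,st[i]+[255,180,0,0,0],ce[i]+[255,180])
E
python3 look.py pics/s7.png
```

```text
11.0667 [ 0.47536363 -0.14369644  0.12998244] [-5.54736364  2.30542502 13.37264325]
blue [285 234  18  13 143] [293.31468531 240.58041958]
orange [266 222   7  17  92] [269.0326087  229.64130435]
```

View pics/s7.png

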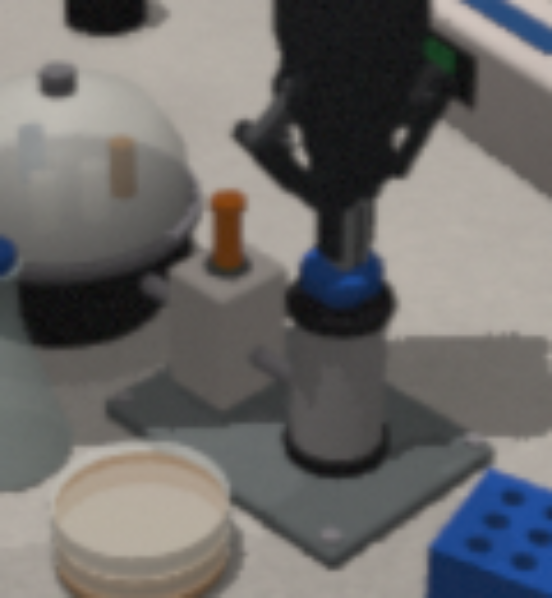

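The pin hasn't moved despite a clean stroke. I'll lift clear and measure the pin's height properly.

Emit:
drive_tool:
  increments: "0 0 13 0 0 0 0; 0 0 36 0 0 0 0; 0 0 65 0 0 0 0; 0 0 95 0 0 0 0; 0 0 120 0 0 0 0; 0 0 130 0 0 0 0; 0 0 130 0 0 0 0; 0 0 130 0 0 0 0"

```text
time_s: 11.78
tool_pos: [0.4753, -0.1437, 0.2574]
orientation: [[0.002, -0.127, 0.992], [-0.001, 0.992, 0.127], [-1.0, -0.001, 0.001]]
force: [0.2, -0.5, -0.5]
opening: -0.0002
```

```bash
python3 - <<'E'
from cell import robot
from h import *
s=robot.read_state();print(s["time_s"],s["tool_pos"])
p,d=robot.camera("wrist");m=robot.camera_model("wrist")
T=np.eye(4);T[:3,:3]=s["orientation"];T[:3,3]=s["tool_pos"];W=T@np.array(m["mount"])
C={"wrist":(p,d,dict(mtx=m["mtx"],dist=m["dist"],eye=W[:3,3],rotation=W[:3,:3]))}
for n in("scene","side"):
    p,d=robot.camera(n);C[n]=(p,d,robot.camera_model(n))
win={"scene":(235,170,275,215),"side":(255,210,282,250),"wrist":(240,50,300,130)}
tiles=[]
for n,(p,d,M) in C.items():
    x0,y0,x1,y1=win[n]
    f=400/(y1-y0);tiles.append(cv2.resize(p[y0:y1,x0:x1,::-1],(250,400),interpolation=0))
    h=cv2.cvtColor(p,cv2.COLOR_RGB2HSV)
    k,_,st,ce=cv2.connectedComponentsWithStats(cv2.inRange(h,(3,120,60),(22,255,255))[y0:y1,x0:x1])
    i=1+np.argmax(st[1:,4]);print(n,st[i]+[x0,y0,0,0,0])
    # height along pin axis (x,y fixed) for top & bottom rows of the column centre
    def prj(z): 
        P=M["rotation"].T@(np.array([.4545,-.0615,z])-M["eye"])
        return cv2.projectPoints(P[None],np.zeros(3),np.zeros(3),M["mtx"],M["dist"])[0][0,0]
    for z in(.09,.1,.12,.125,.132):print("  z",z,prj(z).round(1))
    u=int(st[i,0]+x0+st[i,2]//2)
    for v in range(st[i,1]+y0-1,st[i,1]+y0+st[i,3]+4, 1 if n!="wrist" else 4):print("   ",v,p[v,u],depthpt(M,(u,v),d[v,u]).round(3))
cv2.imwrite("pics/pin.png",np.hstack(tiles))
E
```

```text
11.7833 [ 0.47533596 -0.14368974  0.25742925]
wrist [253  69  26  28 568]
  z 0.09 [268.3  84.2]
  z 0.1 [267.9  83.7]
  z 0.12 [266.9  82.5]
  z 0.125 [266.6  82.2]
  z 0.132 [266.3  81.8]
    68 [176 164 155] [ 0.451 -0.049  0.088]
    72 [196 119  65] [ 0.453 -0.055  0.131]
    76 [196 120  67] [ 0.454 -0.058  0.132]
    80 [196 120  67] [ 0.454 -0.06   0.13 ]
    84 [196 120  67] [ 0.454 -0.063  0.13 ]
    88 [192 116  63] [ 0.455 -0.066  0.131]
    92 [191 116  64] [ 0.455 -0.069  0.132]
    96 [138  88  59] [ 0.454 -0.071  0.089]
    100 [98 96 96] [ 0.454 -0.074  0.09 ]
scene [250 186   6  13  57]
  z 0.09 [252.7 197.6]
  z 0.1 [252.6 195.2]
  z 0.12 [252.4 190.3]
  z 0.125 [252.3 189.1]
  z 0.132 [252.2 187.3]
    185 [101  81  69] [ 0.448 -0.057  0.134]
    186 [111  70  47] [ 0.451 -0.058  0.133]
    187 [115  67  40] [ 0.451 -0.058  0.129]
    188 [115  68  40] [ 0.458 -0.06   0.132]
    189 [111  66  40] [ 0.461 -0.061  0.131]
    190 [93 56 37] [ 0.467 -0.063  0.133]
    191 [83 51 35] [ 0.462 -0.062  0.124]
    192 [82 50 35] [ 0.46  -0.061  0.119]
    193 [83 51 35] [ 
[... 789 characters left out ...]
[ 0.451 -0.071  0.126]
    227 [91 49 15] [ 0.45  -0.071  0.123]
    228 [92 48 12] [ 0.45  -0.071  0.121]
    229 [93 48 17] [ 0.451 -0.07   0.117]
    230 [92 48 13] [ 0.451 -0.069  0.114]
    231 [92 49 14] [ 0.45  -0.071  0.112]
    232 [94 50 14] [ 0.451 -0.069  0.108]
    233 [93 48 16] [ 0.451 -0.069  0.105]
    234 [93 49 16] [ 0.451 -0.069  0.102]
    235 [92 46 12] [ 0.45  -0.071  0.1  ]
    236 [93 50 16] [ 0.451 -0.07   0.097]
    237 [90 50 15] [ 0.451 -0.069  0.093]
    238 [68 50 31] [ 0.45  -0.072  0.092]
    239 [50 47 45] [ 0.45  -0.071  0.088]
    240 [80 76 74] [ 0.448 -0.074  0.088]
    241 [121 114 110] [ 0.446 -0.079  0.089]
    242 [131 125 119] [ 0.445 -0.081  0.087]
```

View pics/pin.png

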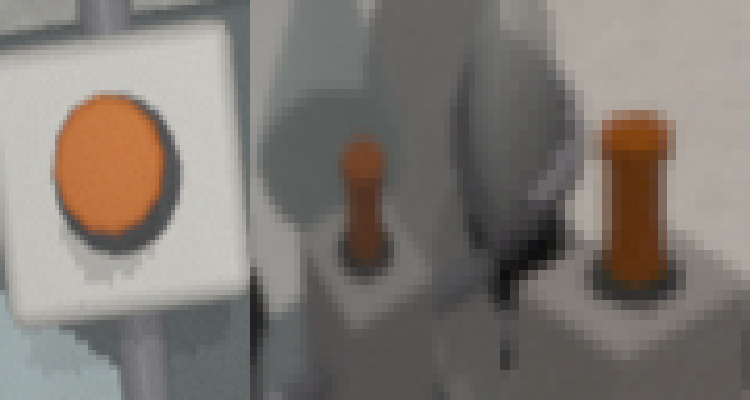

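All three views put the cap top at z ≈ 0.131, where 0.132 is fully out, but no green shows at the foot. Those two disagree, so I'll refine the height by averaging depth against known surfaces: the pad at 152 mm, the housing at 88 mm and the table.

```bash
python3 - <<'E'
from cell import robot
from h import *
s=robot.read_state()
m=robot.camera_model("wrist")
Ps=[robot.camera("wrist") for _ in range(4)]
p=Ps[0][0];d=np.mean([x[1] for x in Ps],0)
cv2.imwrite("pics/w2.png",p[:,:,::-1])
T=np.eye(4);T[:3,:3]=s["orientation"];T[:3,3]=s["tool_pos"];W=T@np.array(m["mount"])
v,u=np.mgrid[0:420,0:560]
q=cv2.undistortPoints(np.c_[u.ravel(),v.ravel()].astype(float)[:,None],m["mtx"],m["dist"])[:,0]
X=(np.c_[q,np.ones(len(q))]*d.reshape(-1,1))@W[:3,:3].T+W[:3,3];X=X.reshape(420,560,3)
h=cv2.cvtColor(p,cv2.COLOR_RGB2HSV);k=np.ones((5,5))
def rep(n,mask):
    mk=cv2.erode(mask.astype(np.uint8),k)>0;z=X[mk][:,2];print(n,mk.sum(),"z mean/med %.4f %.4f sd %.4f"%(z.mean(),np.median(z),z.std()),X[mk][:,:2].mean(0).round(4))
o=cv2.inRange(h,(3,110,60),(22,255,255));o[130:]=0
rep("cap",o)
b=cv2.inRange(h,(100,120,40),(130,255,255));b[:, :240]=0;b[:,320:]=0;b[:150]=0;b[235:]=0
rep("pad",b)
w=np.zeros((420,560),np.uint8);w[55:125,235:305]=1;w[(abs(X[...,2]-.088)>.008)]=0;w[cv2.inRange(h,(0,0,130),(180,60,255))==0]=0
rep("housing .088",w)
t=np.zeros((420,560),np.uint8);t[100:140,420:470]=1;rep("table 0",t)
t=np.zeros((420,560),np.uint8);t[110:160,220:240]=1;rep("base .012",t)
# any green near the pin
g=cv2.inRange(h,(35,50,30),(90,255,255))[50:130,230:310];print("green px wrist",cv2.countNonZero(g))
cv2.imwrite("pics/w2z.png",cv2.resize(p[50:130,220:320,::-1],None,fx=7,fy=7))
E
```

```text
cap 380 z mean/med 0.1322 0.1310 sd 0.0089 [ 0.4541 -0.0621]
pad 2134 z mean/med 0.1523 0.1511 sd 0.0088 [ 0.4748 -0.1421]
housing .088 1183 z mean/med 0.0871 0.0872 sd 0.0004 [ 0.4547 -0.0606]
table 0 1656 z mean/med 0.0005 -0.0007 sd 0.0106 [ 0.6465 -0.0689]
base .012 736 z mean/med 0.0125 0.0111 sd 0.0122 [ 0.4129 -0.1147]
green px wrist 0
```

View pics/w2.png

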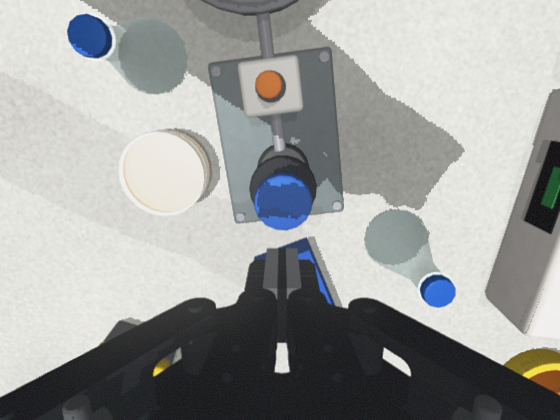

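Every reference surface reads 0.8–0.9 mm low: the pad is 151.1 instead of 152 and the housing is 87.2 instead of 88. With that corrected, the cap's 131.0 becomes 131.9 mm, so the pin is at 39.9 of 40 mm. The two extra strokes changing nothing fits "already out". The wrist view shows the pin at (269,85), the pad up at (283,202), and the flasks, dishes and rack in their places. The plunger is released, so I'm handing in.

```bash
python3 - <<'E'
from cell import robot
s=robot.read_state();print(s["time_s"],s["tool_pos"],s["force"]);print(robot.close_job())
E
```

```text
12.1333 [ 0.47423317 -0.1431934   0.2560236 ] [ 0.02320984  0.14851436 -0.07781585]
the job is handed in; nothing more can be done
None
```

The indicator pin measures fully out and the plunger is up and let go, but I never saw the green foot band. I pressed the plunger pad from above with the shut fingers for seven full strokes, letting it spring back up between them. I handed the job in at 12.1 s with the tool lifted clear and no force on it.

**Checks that agreed**
- **Strokes:** on every stroke the pad reached its stop at a tool height of about 0.130 m. The force there was about 13 to 31 N.
- **Plunger:** the pad top reads about 0.151 to 0.152 m, so it is fully up.
- **Pin:** the cap top reads 131.0 mm in the averaged wrist depth, or about 132 mm once corrected against the known pad and housing heights. That is about 40 of 40 mm. The scene and side views gave about 131 to 132 mm.
- **Extra strokes:** the pin climbed through stroke 5, and strokes 6 and 7 added nothing, as expected once it is out.
- **Surroundings:** the flasks, dishes and rack looked unmoved in the last wrist picture. I checked this by eye and did not measure it.

**Check that disagreed:** in no camera could I see green at the foot of the pin. The side view shows orange right down to the dark collar. I relied on the height measurements and the two strokes without gain.

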